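# Slide the hook round the bent rail into its catch

### The arm

A 6-joint arm with a two-finger parallel gripper is mounted at the origin on a cart in front of the work surface, level with it; the furniture and walls round the work are solid. World frame = base frame: x ahead of the robot, y to its left, z up, the work surface at z = 0. Lengths are in m, angles in rad, forces in N, time in s.
With the tool pointing down it reaches from about 0.4 to 0.825 m from the base axis. Payload 7 kg.
Tool frame: the origin (TCP) lies midway between the tips of the shut fingers; the grasp point (between the pads) lies 19 mm behind it; z points along the fingers, x is the direction in which the jaws open and shut, and the axes are right-handed (so a half turn about z gives the same grasp; the last joint's range is limited). The gripper opens to 88 mm and grips with 3 to 60 N. Pads are 19 mm wide; open, the fingers measure 130 mm over their backs; the gripper's body (78 mm by 193 mm) begins 47 mm behind the grasp point.
Start: joints at [1.507, 0.359, 0.012, 0, -1.224, -0.288], TCP at [0.233, 0.634, 0.227] pointing down, gripper open.
Joint ranges: [-3.07, 3.07], [-1.43, 2.12], [-1.02, 1.25], [-3.03, 1.67], [-3.05, -0], [-3.03, 3.03]. Speed limits (rad/s): [2.39, 2.39, 3.01, 3.14, 3.14, 3.14].

### API

Orientations are given as [roll, pitch, yaw] about the fixed x, y, z axes, in that order (R = Rz(yaw) Ry(pitch) Rx(roll)).
In Python, from station import arm gives the robot as it stands.
- The arm moves only by the tool apply_moves, never from a script. Its argument "moves" is a list of rows, each a list of 4 numbers: the shift along the tool's x, y, z in mm, then the turn about the tool's z in rad. A call has 1 to 5 rows; each row shifts and turns the commanded pose from where the row before left it, along the tool's axes as they then stand; what a row does not reach is not made up. A row lasts 1/10 s, in which the tool goes at most 50 mm and 8.59 degrees, less where a joint would pass 70% of its speed; a pose out of reach is approached as far as the arm can. A call with a gripper value outside its range is refused whole. "jaw" is the finger opening in mm, from 0 to 87.6, set as the call begins (left out, the last holds). The fingers move at their own pace and stop on an object; "squeeze" is the grip in N (left out, the last holds). Time passes only in rows, so rows that do not move let the fingers close. It gives the time, the measured TCP pose, the force and the opening at its end, in the units of the state.
- arm.get_state(): the state, without advancing time (a new reading comes with each control period).
- arm.grab_frame(name): name is "scene" or "top" or "wrist"; returns (picture, depth): 400x640x3 uint8, red, green, blue; 400x640 float32, m along the optical axis (not along the pixel's ray), 0 where there is no reading.
- arm.camera_info(name): a dict with "fov_y" (degrees; the focal length in pixels is half the picture's height over the tangent of half this angle, whatever the lens; pixels are square), "cx", "cy" (the principal point, pixels), "R" (3x3) and "t" (3): a world point X has camera coordinates R X + t. Camera axes: x right, y down, z forward; pixel columns grow to the right and rows downward; lengths in m; the calibration is good to about 2 mm. A picture is of the moment at which its call begins: read the wrist's pose just before it. camera_info takes no time and is no camera call; for the wrist camera it gives the pose at the moment of the call.
- arm.job_done(): hands the job in, once; it reports no verdict.
The state is a dict: "t": time; "q": joint angles; "qd": joint speeds; "joint_efforts": joint torques, N m; "eef_pos": TCP position; "ee_rot": TCP orientation; "force": force on the tool from outside, world axes, zero at the start; "moment": the same for the moment, N m; "width": finger opening in m.
Only numpy, scipy, OpenCV 4.12 (cv2) and the standard library are available. Lean on these libraries where they do the work, as an engineer would, in place of code of your own. Each camera call takes 0.05 s, during which the arm holds its last target.

### The job

The hook rail by the coffee machine, whose post is clamped a little to one side or the other in its slotted base, has its sliding hook parked out at the free end. Take the slider by its upright tab, slide it round the bend, turning it with the rod so that it never binds, and push it past the sprung roller until it sits home against the collar at the post end, wherever that is clamped. Be gentle: the rod and its catch are easily bent, so feel your way rather than force it; keep the robot itself off the stand, leave the jars and the tin where they are, and let go with the hook hanging straight down.

Things in the scene. Friction and masses are not known exactly. Their poses are not given: they have to be found in the camera images.
- stand: Base plate of a steel hook rail, fixed to the worktop: 150 (x, -71 to 79) x 78 x 12 mm, origin on its underside, z up. The rail's post, 18 mm thick, is clamped in a slot along the plate's x and stands at x = d, y = 0, where d is anything from -22 to +30 mm: d differs each time and is not measured, so look or feel for it. Nothing of the rail is above z = 174 mm.
- rod (a point): Point at the origin of the stand's plate but 160 mm up: the level of the rod's axis; axes as the stand's. The rod, 10 mm thick and rigid, lies level in the stand's frame (mm): from the post (d, 0) straight to (d, 100), then a quarter bend of radius 100 about (d + 100, 100) to (d + 100, 200), then straight along +x to a 20 mm ball at (d + 235, 200), the free end.
- slider: Grey hook slider on the rod, about 0.16 kg; it cannot come off. Block 30 mm long (x), 24 x 24 across, origin at its centre, square 13 mm bore along x: 1.5 mm play each way on the straight, 0.4 less sideways in the bend. Hangs free with its origin at z = 158.5; steel hook to 45 mm below. Its +x points along the rod away from home: the stand's +x at the start, the stand's +y at home.
- tab (a point): Point on the slider 42 mm above its origin (axes as the slider's), mid in its upright flat tab: 24 mm along x, 10 mm thick along y, from 12 to 63 mm above the origin. Grip it across y, fingertips clear of the block. A slider turned too little or too much wedges: felt as drag and a moment about the upright, it presses the rod about twice as hard as the wrist feels.
- home_line (a point): Point in the stand's frame at x 0, y 43, z 160 mm, axes as the stand's. At home the slider's origin is at (d, 43 + e), its block against a collar 26 mm across that is clamped on the rod with its stop face at y = 28 + e; e is from -6 to +14 mm, differs each time and is not measured. A gripped slider off the rod's line presses on it with several newtons per mm: ease sideways and upright forces off.
- catch (a joint): How far the collar's sprung roller is pushed back, in m: 0 at rest, stop at 0.007; 2.8 N at rest, 0.35 N more per mm. Roller upright, 16 mm thick, axis at x = d - 16, y = 66 + e, z = 160 mm in the stand's frame, 4 mm in the slider's way; it gives towards -x (housing behind it to x = d - 46). Met 30 mm short of home, passed with 2 to 9 N along the rod, it drops in behind the block at home (1 mm play).
- jam_jar: Jam jar, 71 mm across and 110 mm tall, standing on the worktop; origin at the centre of its underside. Leave it.
- spice_jar: Spice jar, 41 mm across and 105 mm tall, standing on the worktop; origin at the centre of its underside. Leave it.
- tuna_tin: Flat tin, 86 mm across and 40 mm high, standing on the worktop; origin at the centre of its underside. Leave it.
Things that resemble listed ones, but are neither listed nor needed, are in the scene too. Of the things that look like the slider, the largest one is meant.

How it is judged:
On the way, in this order (a step that is already met when the one before it is completed fails the run):
1. the slider passes the middle of the bend, turned with the rod (y of slider in the frame of stand between 0.15 and 0.185 m and angle between the x axis of slider and the x axis of stand, either way round between 0.5 and 1.1 rad), for 0.05 s.
2. the slider is home, with the roller dropped in behind it (y of slider in the frame of stand below 0.0615 m and value of joint catch below 0.0015 m), for 0.1 s.
At the end, for the whole second after the job is handed in: The slider is past the roller and home at the collar (its y in the stand's frame under 61.5 mm), the roller has dropped in behind it (pushed back less than 1.5 mm), the hook hangs straight down (tab upright within 17 degrees) and the slider is at rest and released (all of step 2 and angle between slider's own z axis and vertical below 0.3 rad and linear speed of slider below 0.02 m/s and contact force between the fingers and slider below 0.1 N); the robot touches nothing.
It fails at once if the slider is forced against the rail or its collar with more than 18 N (contact force between slider and stand above 18 N).
It fails at once if the robot itself presses on the stand with more than 8 N (contact force between any of the fingers, the arm and stand above 8 N).
It fails at once if the jam jar is moved by more than 20 mm or tipped (distance of jam_jar from where it was at the start of the episode above 0.02 m or angle between jam_jar's own z axis and vertical above 0.3 rad).
It fails at once if the spice jar is moved by more than 20 mm or tipped (distance of spice_jar from where it was at the start of the episode above 0.02 m or angle between spice_jar's own z axis and vertical above 0.3 rad).
It fails at once if the tuna tin is moved by more than 20 mm or tipped (distance of tuna_tin from where it was at the start of the episode above 0.02 m or angle between tuna_tin's own z axis and vertical above 0.3 rad).
It also fails if it takes over 72 s, if anything falls off the work surface, if the arm or the gripper's body presses on something with over 40 N, if the wrist force passes 120 N, or if a joint passes its speed limit or range.

## Working session

There is one attempt and no reset: what is moved stays moved. The work goes in short steps, Python scripts to look and compute and a tool call to move; the robot and the scene stay as the last step left them, time stands still between calls to the robot, and variables do not carry over. Pictures are saved under pics/ and viewed, and the job is handed in when it is done.

Besides the shell and the picture viewer there is one more tool, called after "Emit:" as name(argument=value, ...) on one line, values as JSON. apply_moves: Moves the arm, as the interface text tells. Its arguments: {"type":"object","properties":{"moves":{"type":"array"},"jaw":{"type":"number"},"squeeze":{"type":"number"}},"required":["moves"]}

```bash
mkdir -p pics; ls; cat > h.py <<'E'
import numpy as np,cv2
from station import arm
E
python3 - <<'E'
from h import *
s=arm.get_state();print(s)
for n in ["scene","top","wrist"]:
    i=arm.camera_info(n);print(n,i)
    p,d=arm.grab_frame(n);np.savez(f"pics/{n}0.npz",p=p,d=d,R=i["R"],t=i["t"],fov=i["fov_y"],cx=i["cx"],cy=i["cy"]);cv2.imwrite(f"pics/{n}0.png",p[:,:,::-1])
E
```

```text
pics
{'t': 0.0, 'q': array([ 1.50712378e+00,  3.59363600e-01,  1.10562721e-02, -3.72094243e-04,
       -1.22409132e+00, -2.88116000e-01]), 'qd': array([ 0.00047919, -0.00111177, -0.00070916,  0.00130505, -0.0003604 ,
       -0.00156754]), 'joint_efforts': array([ 3.44524378e-04, -5.82717204e+01,  2.93068331e+01,  6.99758783e+00,
        6.90480927e-03, -1.58240578e-04]), 'eef_pos': array([0.2324286 , 0.63319516, 0.22563266]), 'ee_rot': array([-3.14147269e+00, -1.63567484e-03, -1.92271169e+00]), 'force': array([ 0.31193671,  0.62805259, -0.10619121]), 'moment': array([0.05343737, 0.04564949, 0.02696167]), 'width': 0.08772155805332985}
scene {'fov_y': 50.02596761945529, 'cx': 326.69866918176797, 'cy': 200.04172370171244, 'R': array([[ 0.77749162, -0.62859859, -0.01925072],
       [-0.4313459 , -0.51074111, -0.74369633],
       [ 0.45765433,  0.58652138, -0.66824036]]), 't': array([-0.5875587 ,  0.19785747,  1.01901078])}
top {'fov_y': 52.16738834707185, 'cx': 318.2215290981082, 'cy': 200.29262569740015, 'R': array([[-8.71955431e-03, -9.99960015e-01, -1.98460967e-03],
       [-9.88670996e-01,  8.91848836e-03, -1.49833650e-01],
       [ 1.49845358e-01,  6.55643369e-04, -9.88709229e-01]]), 't': array([-0.25715957,  0.54665114,  0.97741978])}
wrist {'fov_y': 67.70555660415171, 'cx': 314.71437168573726, 'cy': 201.35348674196948, 'R': array([[-0.34474849, -0.93869251,  0.00220373],
       [-0.90596232,  0.33334057,  0.26099106],
       [-0.24572495,  0.08797978, -0.9653387 ]]), 't': array([ 0.67389644, -0.03253182,  0.39093864])}
```

View pics/scene0.png

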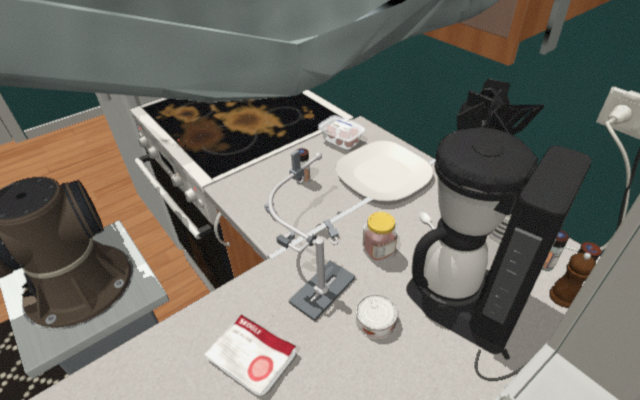

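View pics/top0.png

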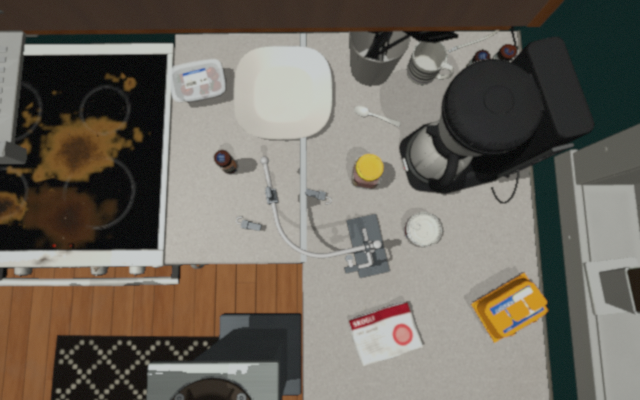

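View pics/wrist0.png

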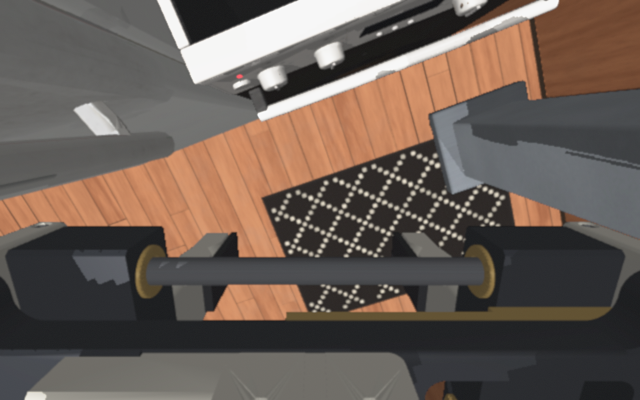

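```bash
python3 - <<'E'
import cv2
a=cv2.imread("pics/top0.png")[140:285,225:405];cv2.imwrite("pics/topc.png",cv2.resize(a,None,fx=4.2,fy=4.1,interpolation=cv2.INTER_CUBIC))
a=cv2.imread("pics/scene0.png")[140:325,250:410];cv2.imwrite("pics/scenec.png",cv2.resize(a,None,fx=3.2,fy=3.2,interpolation=cv2.INTER_CUBIC))
E
```

```text
(no output)
```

View pics/topc.png

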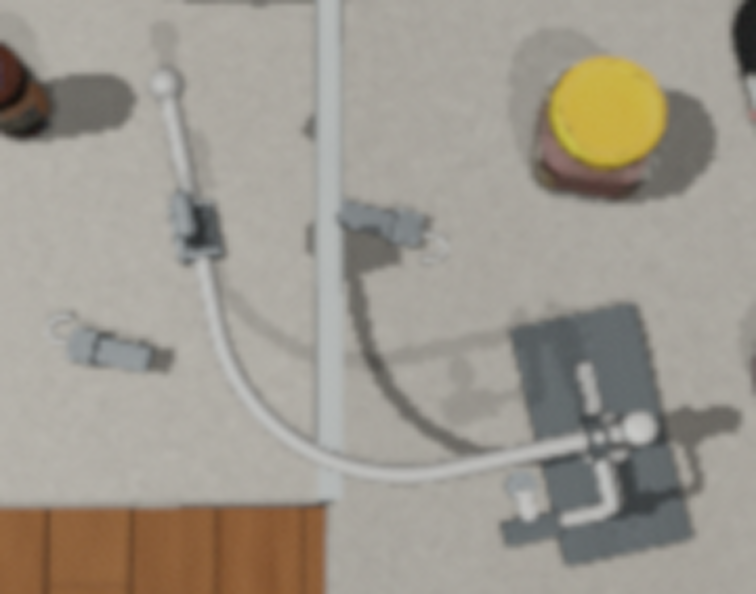

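View pics/scenec.png

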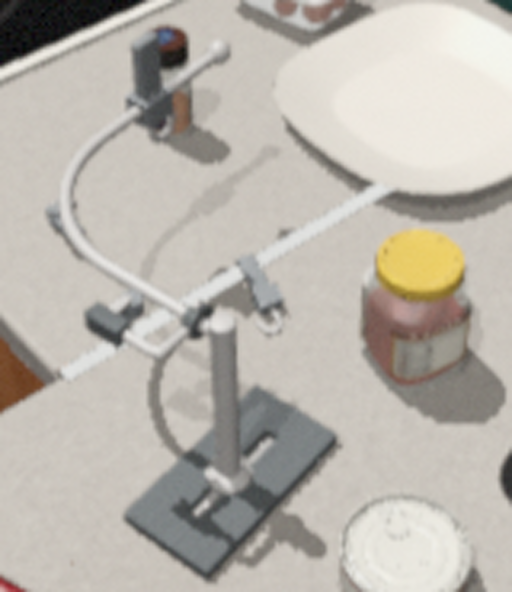

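Candidates for the slider in the top view: (271,194), which is on the rod with an upright tab, and (252,225) and (317,195), which are smaller loose pieces lying on the worktop. The one on the rod is meant: it is the largest, and the crop confirms it is threaded on the rod. Next I measure the rail.

```bash
cat >> h.py <<'E'
def cast(c,uv,z):
    f=200/np.tan(np.radians(c["fov"])/2)
    uv=np.atleast_2d(uv).astype(float)
    d=np.c_[(uv[:,0]-c["cx"])/f,(uv[:,1]-c["cy"])/f,np.ones(len(uv))]@c["R"]
    o=-c["R"].T@c["t"]
    return o+d*((z-o[2])/d[:,2])[:,None]
def pts(c):
    f=200/np.tan(np.radians(c["fov"])/2);h,w=c["d"].shape
    v,u=np.mgrid[:h,:w];d=c["d"]
    X=np.stack([(u-c["cx"])/f*d,(v-c["cy"])/f*d,d],-1)
    return (X-c["t"])@c["R"]
E
python3 - <<'E'
from h import *
for n in["top","scene"]:
    c=np.load(f"pics/{n}0.npz");P=pts(c);d=c["d"]
    g=c["p"].astype(int)
    sel=(d>0)&(P[...,2]>0.135)&(P[...,2]<.25)&(P[...,0]>.3)&(P[...,0]<.85)&(P[...,1]>-.25)&(P[...,1]<.4)
    v,u=np.nonzero(sel);print(n,sel.sum(),P[sel].min(0),P[sel].max(0))
    if n=="top":
        for a,b,x,q in zip(u[::6],v[::6],np.round(P[sel]*1000)[::6],g[sel][::6]): print(a,b,x,q)
        # plate
        reg=np.zeros_like(sel);reg[205:285,340:400]=1
        m=(sel==0)&reg&(g.sum(2)<330)&(g.max(2)-g.min(2)<30)&(np.abs(P[...,2]-.012)<.008)
        m=cv2.morphologyEx(m.astype(np.uint8),cv2.MORPH_CLOSE,np.ones((5,5)))
        ct=max(cv2.findContours(m,0,2)[0],key=cv2.contourArea)
        W=cast(c,ct[:,0],.012)[:,:2].astype(np.float32)*1000
        print("plate",cv2.minAreaRect(W))
E
```

```text
top 680 [ 0.40293672 -0.24987124  0.14774807] [ 0.62706493 -0.13335116  0.22390656]
264 156 [ 626. -142.  165.] [143 141 137]
266 157 [ 623. -147.  168.] [139 137 133]
265 158 [ 621. -145.  169.] [161 160 158]
263 159 [ 618. -141.  169.] [187 187 185]
260 160 [ 617. -134.  165.] [168 167 162]
266 160 [ 617. -147.  166.] [154 153 150]
263 161 [ 614. -141.  168.] [188 189 187]
261 162 [ 613. -136.  164.] [165 164 161]
267 162 [ 612. -149.  166.] [125 125 121]
265 163 [ 610. -145.  166.] [159 159 156]
264 164 [ 608. -143.  165.] [171 170 168]
265 165 [ 606. -145.  163.] [182 181 179]
267 166 [ 604. -149.  163.] [145 144 140]
265 168 [ 599. -145.  164.] [187 187 185]
266 169 [ 597. -147.  165.] [180 179 177]
267 170 [ 594. -150.  167.] [163 162 159]
265 172 [ 590. -145.  164.] [177 177 175]
266 173 [ 588. -147.  162.] [186 186 184]
267 174 [ 585. -149.  164.] [180 180 178]
269 175 [ 584. -154.  162.] [143 142 138]
267 177 [ 579. -149.  163.] [187 188 186]
268 178 [ 577. -151.  162.] [178 177 174]
269 179 [ 574. -154.  164.] [160 159 156]
267 181 [ 570. -149.  163.] [175 174 171]
269 182 
[... 3240 characters left out ...]
59]
300 250 [ 418. -222.  164.] [184 185 182]
297 251 [ 416. -215.  161.] [171 169 165]
303 251 [ 416. -228.  164.] [178 178 176]
300 252 [ 414. -222.  162.] [178 178 174]
306 252 [ 414. -235.  164.] [176 176 173]
301 253 [ 412. -224.  162.] [175 175 172]
307 253 [ 411. -237.  168.] [185 185 182]
313 253 [ 411. -250.  164.] [160 159 155]
308 254 [ 409. -239.  163.] [186 186 184]
306 255 [ 407. -235.  160.] [170 170 168]
312 255 [ 407. -248.  166.] [187 187 184]
313 256 [ 405. -250.  166.] [177 176 173]
plate ((434.743408203125, -389.2586669921875), (146.93154907226562, 85.17308807373047), 12.13228988647461)
scene 607 [ 0.40210218 -0.24858801  0.14500233] [ 0.62071818 -0.13674071  0.22109522]
```

```bash
python3 - <<'E'
from h import *
from scipy.optimize import least_squares
c=np.load("pics/top0.npz");P=pts(c);d=c["d"];g=c["p"].astype(int)
sel=(d>0)&(P[...,2]>0.135)&(P[...,2]<.185)&(P[...,0]>.3)&(P[...,0]<.85)&(P[...,1]>-.5)&(P[...,1]<.0)&(g.sum(2)>400)
v,u=np.nonzero(sel);W=cast(c,np.c_[u,v],.163)[:,:2]*1000
# frame approx
def fr(th,o):
    R=np.array([[np.cos(th),-np.sin(th)],[np.sin(th),np.cos(th)]]);return (W-o)@R
def res(p):
    q=fr(p[2],p[:2]) # frame with d=0 at post
    a=q[(q[:,0]>105)&(q[:,0]<210)&(abs(q[:,1]-200)<11)][:,1]-200
    m=(q[:,0]<100)&(q[:,1]>100)
    b=np.hypot(q[m,0]-100,q[m,1]-100)-100; b=b[abs(b)<11]
    e=q[(q[:,1]>5)&(q[:,1]<98)&(abs(q[:,0])<9)][:,0]
    return a,b,e
p=np.array([405.,-395,.213])
for it in range(6):
    def F(x):
        q=fr(x[2],x[:2]);q0=fr(p[2],p[:2])
        A=(q0[:,0]>105)&(q0[:,0]<218)&(abs(q0[:,1]-200)<12)&~((q0[:,0]>105)&(q0[:,0]<170)&(W[:,0]>512)&(W[:,0]<565))
        B=(q0[:,0]<100)&(q0[:,1]>100)&(abs(np.hypot(q0[:,0]-100,q0[:,1]-100)-100)<12)
        E=(q0[:,1]>75)&(q0[:,1]<98)&(abs(q0[:,0])<12)
        return np.r_[q[A,1]-200,np.hypot(q[B,0]-100,q[B,1]-100)-100,q[E,0]]
    p=least_squares(F,p,loss="soft_l1",x_scale=[1,1,.01]).x
    print(p,np.degrees(p[2]),len(F(p)),np.sqrt((F(p)**2).mean()))
R=np.array([[np.cos(p[2]),-np.sin(p[2])],[np.sin(p[2]),np.cos(p[2])]])
print("ball pred",p[:2]+R@[235,200],"plate ctr in post frame",R.T@(np.array([434.74,-389.26])-p[:2]))
q=fr(p[2],p[:2]);m=(abs(q[:,0])<60)&(abs(q[:,1])<75)
for a,b,z in sorted(map(tuple,np.c_[q[m],P[sel][m][:,2]*1000].round().astype(int)),key=lambda t:t[1]): print((a,b,z),end=" ")
# slider tab
s2=(d>0)&(P[...,2]>.212)&(P[...,2]<.24)&(P[...,0]>.5)&(P[...,0]<.57)&(P[...,1]>-.2)&(P[...,1]<-.13)
v,u=np.nonzero(s2);T=cast(c,np.c_[u,v],.2215)[:,:2]*1000
r=cv2.minAreaRect(T.astype(np.float32));print("\ntab",r,T.mean(0),"post frame",R.T@(np.array(r[0])-p[:2]))
# ball
bm=sel&(np.hypot(P[...,0]-.615,P[...,1]+.141)<.02);v,u=np.nonzero(bm);print(cast(c,np.c_[u,v],.165).mean(0))
E
```

```text
[ 4.26141545e+02 -3.89644942e+02  2.19513144e-01] 12.577176687895564 514 3.9236384203129173
[ 4.28736825e+02 -3.86808709e+02  2.06348018e-01] 11.822870538149774 520 2.873138732561827
[ 4.28923515e+02 -3.87079514e+02  2.08361483e-01] 11.93823358524145 520 2.8719416499058927
[ 4.28982221e+02 -3.87092777e+02  2.08816397e-01] 11.964298261110343 520 2.872010665004455
[ 4.28982221e+02 -3.87092777e+02  2.08816397e-01] 11.964298261110343 520 2.872010665004455
[ 4.28982221e+02 -3.87092777e+02  2.08816397e-01] 11.964298261110343 520 2.872010665004455
ball pred [ 617.41687646 -142.7213781 ] plate ctr in post frame [ 5.18343264 -3.31374437]
(np.int64(3), np.int64(-8), np.int64(173)) (np.int64(1), np.int64(-8), np.int64(177)) (np.int64(6), np.int64(-7), np.int64(172)) (np.int64(-1), np.int64(-7), np.int64(173)) (np.int64(-3), np.int64(-7), np.int64(175)) (np.int64(4), np.int64(-6), np.int64(174)) (np.int64(1), np.int64(-6), np.int64(175)) (np.int64(-5), np.int64(-6), np.int64(173)) (np.int64(6), np.int64(-5), np.int64(173)) (np.int64(-1), np.int64(-5), np.int64(175)) (np.int64(-3), np.int64(-5), 
[... 13022 characters left out ...]
) (np.int64(-12), np.int64(71), np.int64(166)) (np.int64(-14), np.int64(71), np.int64(164)) (np.int64(1), np.int64(72), np.int64(165)) (np.int64(-1), np.int64(72), np.int64(164)) (np.int64(-16), np.int64(72), np.int64(165)) (np.int64(-19), np.int64(72), np.int64(167)) (np.int64(-3), np.int64(73), np.int64(164)) (np.int64(4), np.int64(74), np.int64(166)) (np.int64(2), np.int64(74), np.int64(165)) (np.int64(-1), np.int64(74), np.int64(165)) (np.int64(-3), np.int64(75), np.int64(165)) 
tab ((534.6696166992188, -160.343994140625), (23.820470809936523, 9.909395217895508), 14.276971817016602) [ 534.74318653 -160.46740169] post frame [150.39705574 199.91388589]
[ 0.61192665 -0.14326152  0.165     ]
```

```bash
cat >> h.py <<'E'
P0=np.array([429.0,-387.1]);TH=0.2088
def plan(start,yaw,goal,gyaw,n):
    # start/goal mm world; yaw continuous
    D=(np.array(goal)-np.array(start))/n; dy=(gyaw-yaw)/n; out=[]
    for i in range(n):
        y=yaw+i*dy
        out.append([round(float(v),1) for v in (D[0]*np.cos(y)+D[1]*np.sin(y), D[0]*np.sin(y)-D[1]*np.cos(y), -D[2])]+[round(-dy,3)])
    return out
def sf(p,yaw=None):
    d=np.array(p[:2])-P0; c,s=np.cos(TH),np.sin(TH)
    return np.array([c*d[0]+s*d[1],-s*d[0]+c*d[1]])
E
python3 - <<'E'
from h import *
for r in plan([233,634,227],-1.923,[534.7,-160.3,300],-4.503,18): print(r)
E
```

```text
[35.6, -31.0, -4.1, 0.143]
[30.8, -35.7, -4.1, 0.143]
[25.4, -39.8, -4.1, 0.143]
[19.5, -43.0, -4.1, 0.143]
[13.1, -45.3, -4.1, 0.143]
[6.5, -46.7, -4.1, 0.143]
[-0.2, -47.2, -4.1, 0.143]
[-6.9, -46.7, -4.1, 0.143]
[-13.5, -45.2, -4.1, 0.143]
[-19.9, -42.8, -4.1, 0.143]
[-25.8, -39.5, -4.1, 0.143]
[-31.2, -35.5, -4.1, 0.143]
[-35.9, -30.6, -4.1, 0.143]
[-39.9, -25.2, -4.1, 0.143]
[-43.1, -19.2, -4.1, 0.143]
[-45.4, -12.9, -4.1, 0.143]
[-46.8, -6.3, -4.1, 0.143]
[-47.2, 0.5, -4.1, 0.143]
```

Emit:
apply_moves(moves=[[35.6, -31, -10, 0.143], [30.8, -35.7, -10, 0.143], [25.4, -39.8, -10, 0.143], [19.5, -43, -10, 0.143], [13.1, -45.3, -10, 0.143]], jaw=50, squeeze=15)

```text
t: 0.65
eef_pos: [0.317, 0.4112, 0.2767]
ee_rot: [-3.141, -0.0, -2.643]
force: [1.0, 0.6, 0.3]
width: 0.0539
```

Emit:
apply_moves(moves=[[6.5, -46.7, -5, 0.143], [-0.2, -47.2, -5, 0.143], [-6.9, -46.7, -5, 0.143], [-13.5, -45.2, -5, 0.143], [-19.9, -42.8, -5, 0.143]])

```text
t: 1.15
eef_pos: [0.4011, 0.1909, 0.3019]
ee_rot: [3.141, 0.0, 2.925]
force: [1.5, 0.9, 0.2]
width: 0.0501
```

Emit:
apply_moves(moves=[[-25.8, -39.5, 0, 0.143], [-31.2, -35.5, 0, 0.143], [-35.9, -30.6, 0, 0.143], [-39.9, -25.2, 0, 0.143], [-43.1, -19.2, 0, 0.143]])

```text
t: 1.65
eef_pos: [0.4861, -0.0293, 0.3018]
ee_rot: [3.141, 0.0, 2.21]
force: [1.6, 1.3, 0.8]
width: 0.0498
```

```bash
python3 - <<'E'
from h import *
s=arm.get_state();print(s["t"],s["eef_pos"],s["ee_rot"],s["q"])
p=s["eef_pos"]*1000;y=s["ee_rot"][2];y=y-2*np.pi if y>0 else y
for r in plan(p,y,[534.7,-160.3,262],-4.503,4): print(r)
E
```

```text
1.65 [ 0.48610713 -0.02930979  0.30175116] [3.14096890e+00 7.70410266e-05 2.20989043e+00] [ 3.44501469e-01 -3.72726328e-04 -2.63509460e-01 -1.11232860e-04
 -1.30704034e+00 -1.27617470e+00]
[-33.5, -9.8, 9.9, np.float64(0.107)]
[-34.4, -6.1, 9.9, np.float64(0.107)]
[-34.8, -2.4, 9.9, np.float64(0.107)]
[-34.9, 1.3, 9.9, np.float64(0.107)]
```

Emit:
apply_moves(moves=[[-33.5, -9.8, 10, 0.107], [-34.4, -6.1, 10, 0.107], [-34.8, -2.4, 10, 0.107], [-34.9, 1.3, 10, 0.107], [0, 0, 0, 0]])

```text
t: 2.15
eef_pos: [0.5351, -0.1609, 0.259]
ee_rot: [-3.138, -0.001, 1.781]
force: [-0.7, 0.1, -0.7]
width: 0.0502
```

```bash
python3 - <<'E'
from h import *
s=arm.get_state();print(s["t"],s["eef_pos"],s["ee_rot"],s["q"],s["force"],s["moment"])
for n in ["wrist","scene"]:
    i=arm.camera_info(n)
    p,d=arm.grab_frame(n);np.savez(f"pics/{n}1.npz",p=p,d=d,R=i["R"],t=i["t"],fov=i["fov_y"],cx=i["cx"],cy=i["cy"]);cv2.imwrite(f"pics/{n}1.png",p[:,:,::-1])
E
```

```text
2.15 [ 0.5351139  -0.16085206  0.25900211] [-3.13759541e+00 -6.69498385e-04  1.78063545e+00] [ 5.83373727e-02  1.50170370e-01 -1.94348700e-01 -6.21161144e-05
 -1.23032976e+00 -1.41927238e+00] [-0.72871191  0.1141178  -0.67540301] [ 8.08601821e-02 -6.06513520e-02  3.81385835e-05]
```

View pics/wrist1.png

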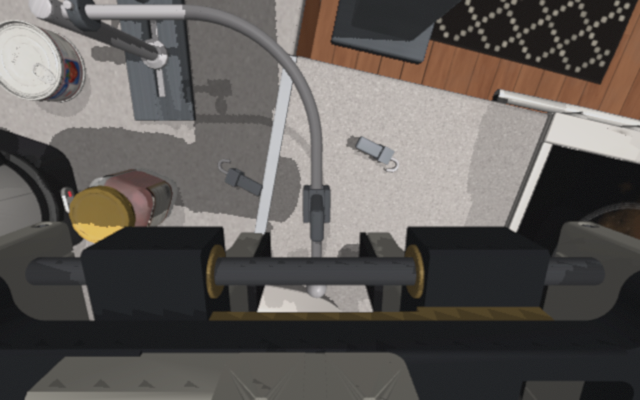

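View pics/scene1.png

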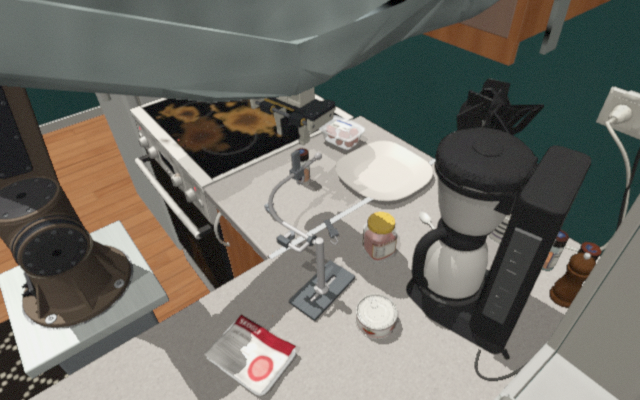

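```bash
python3 - <<'E'
from h import *
c=np.load("pics/wrist1.npz");P=pts(c);d=c["d"];g=c["p"].astype(int)
sel=(d>0)&(P[...,2]>.13)&(P[...,2]<.235)&(P[...,0]>.4)&(P[...,0]<.65)&(P[...,1]>-.24)&(P[...,1]<-.12)
t=sel&(P[...,2]>.212)
v,u=np.nonzero(t);print(t.sum(),u.min(),u.max(),v.min(),v.max())
T=cast(c,np.c_[u,v],.2215)[:,:2]*1000
print("tab",cv2.minAreaRect(T.astype(np.float32)),P[t].mean(0))
# rod centreline
r=sel&(P[...,2]<.172)&(g.sum(2)>240)
v,u=np.nonzero(r);Q=cast(c,np.c_[u,v],.163)*1000
q=np.array([sf(x) for x in Q]);m=(q[:,0]>106)&(q[:,0]<134)&(abs(q[:,1]-200)<12)
print("rod straight y",q[m,1].mean(),m.sum(),np.polyfit(q[m,0],q[m,1],1))
m=(q[:,0]<100)&(q[:,1]>100);rr=np.hypot(q[m,0]-100,q[m,1]-100);print("R",rr[abs(rr-100)<10].mean())
f=200/np.tan(np.radians(c["fov"])/2)
X=c["R"]@np.array([.5351,-.1609,.259-.0])+c["t"];print("tcp px",X[:2]/X[2]*f+[c["cx"],c["cy"]])
E
```

```text
468 310 323 207 241
tab ((534.6685180664062, -160.15785217285156), (24.9759464263916, 9.162342071533203), 12.01882266998291) [ 0.53473605 -0.16016148  0.22090484]
rod straight y 199.92627433628877 360 [3.61334079e-03 1.99492959e+02]
R 99.76954022195491
tcp px [315.49956083 246.27287075]
```

Wrist depth puts the tab at (534.7, -160.2), and the rod fit matches the top view within 0.5 mm. I'm lowering over the tab.

Emit:
apply_moves(moves=[[0.7, -0.3, 20, 0], [0, 0, 20, 0], [0, 0, 20, 0], [0, 0, 14, 0], [0, 0, 0, 0]])

```text
t: 2.75
eef_pos: [0.5337, -0.1562, 0.1862]
ee_rot: [-3.139, -0.001, 1.789]
force: [-0.1, -0.1, 0.3]
width: 0.0497
```

Emit:
apply_moves(moves=[[0, 0, 0, 0], [0, 0, 0, 0]])

```text
t: 2.95
eef_pos: [0.5356, -0.157, 0.1889]
ee_rot: [3.14, 0.001, 1.789]
force: [0.7, 0.0, 0.3]
width: 0.0504
```

```bash
python3 - <<'E'
from h import *
for k in range(3):
    s=arm.get_state();print(s["t"],s["eef_pos"],s["ee_rot"],s["force"],s["moment"]); arm.grab_frame("top")
E
```

```text
2.95 [ 0.53557651 -0.15696752  0.1889439 ] [3.13961402e+00 6.06433173e-04 1.78869881e+00] [0.65748942 0.02154639 0.29064656] [ 0.07732364 -0.13671617 -0.03465351]
3.0 [ 0.53553731 -0.15708371  0.18885942] [3.13959360e+00 5.34300119e-04 1.78836947e+00] [-0.16884387 -0.68537775 -0.05409435] [-0.03074077 -0.14513768 -0.01158538]
3.05 [ 0.53542895 -0.15713487  0.18870386] [3.13977304e+00 4.12017680e-04 1.78817359e+00] [-0.1328188  -0.25572331  0.40248978] [ 0.10350956 -0.20077422 -0.01667325]
```

Emit:
apply_moves(moves=[[0, 0, 0, 0], [0, 0, 0, 0], [0, 0, 0, 0], [0, 0, 0, 0], [0, 0, 0, 0]])

```text
t: 3.6
eef_pos: [0.5348, -0.1574, 0.1875]
ee_rot: [-3.141, -0.0, 1.788]
force: [0.3, 0.2, -0.6]
width: 0.0499
```

```bash
python3 - <<'E'
from h import *
for k in range(2):
    s=arm.get_state();print(s["t"],s["eef_pos"],s["ee_rot"],s["force"],s["moment"]); p,d=arm.grab_frame("wrist");
i=arm.camera_info("wrist")
np.savez(f"pics/w2.npz",p=p,d=d,R=i["R"],t=i["t"],fov=i["fov_y"],cx=i["cx"],cy=i["cy"]);cv2.imwrite("pics/w2.png",p[:,:,::-1])
E
```

```text
3.6 [ 0.53484662 -0.15738486  0.18751401] [-3.14149337e+00 -1.42847906e-05  1.78755239e+00] [ 0.26991453  0.15532572 -0.63537195] [ 0.08418682 -0.09311926 -0.01299041]
3.65 [ 0.53484679 -0.15737752  0.1874939 ] [-3.14142551e+00 -3.82411948e-05  1.78750743e+00] [-0.52225358 -0.26293668  0.20169544] [ 0.09467902 -0.15438191  0.00553848]
```

View pics/w2.png

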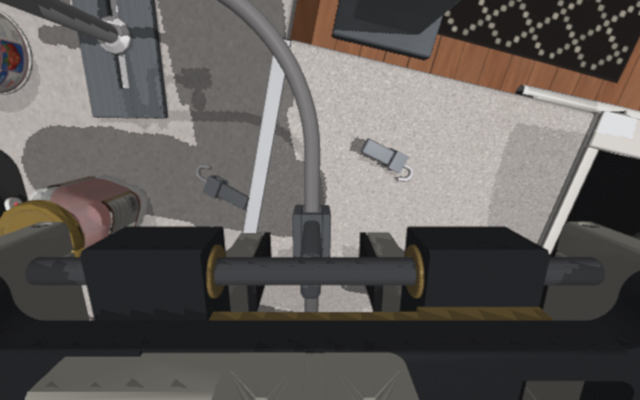

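Emit:
apply_moves(moves=[[-2.7, -0.7, 1.5, 0.008], [0, 0, 0, 0], [0, 0, 0, 0], [0, 0, 0, 0], [0, 0, 0, 0]])

```text
t: 4.2
eef_pos: [0.5348, -0.1601, 0.1861]
ee_rot: [3.142, -0.0, 1.78]
force: [0.3, 1.1, -1.1]
width: 0.05
```

```bash
python3 - <<'E'
from h import *
s=arm.get_state();print(s["t"],s["eef_pos"],s["ee_rot"],s["force"],s["moment"],sf(s["eef_pos"]*1000))
E
```

```text
4.2 [ 0.53478293 -0.16013168  0.18607687] [ 3.14156837e+00 -5.62274642e-06  1.77962910e+00] [ 0.27285791  1.07898579 -1.07613369] [ 0.03876213 -0.12376173  0.01286942] [150.53274021 200.11132085]
```

Emit:
apply_moves(moves=[[0, 0, 0, 0], [0, 0, 0, 0], [0, 0, 0, 0], [0, 0, 0, 0], [0, 0, 0, 0]], jaw=6, squeeze=12)

```text
t: 4.7
eef_pos: [0.5348, -0.1601, 0.1861]
ee_rot: [-3.142, 0.0, 1.78]
force: [-0.5, -0.5, -0.1]
width: 0.0153
```

Emit:
apply_moves(moves=[[0, 0, 0, 0], [0, 0, 0, 0], [0, 0, 0, 0]])

```text
t: 5.0
eef_pos: [0.5348, -0.1601, 0.1861]
ee_rot: [3.142, -0.0, 1.78]
force: [-0.3, 0.2, 1.0]
width: 0.01
```

```bash
cat >> h.py <<'E'
def rep():
    s=arm.get_state();p=sf(s["eef_pos"]*1000);y=s["ee_rot"][2]-np.pi/2-TH
    y=(y+np.pi)%(2*np.pi)-np.pi
    c,sn=np.cos(s["ee_rot"][2]),np.sin(s["ee_rot"][2]);F=s["force"]
    print("t",s["t"],"sf",p.round(1),"z",round(s["eef_pos"][2]*1000,1),"yaw",round(y,3),"Ftool x,y(slider y,x),z",(np.array([F[0]*c+F[1]*sn,F[0]*sn-F[1]*c,F[2]])).round(1),"M",s["moment"].round(2),"w",round(s["width"]*1000,1),"q6",s["q"][5].round(2))
    return s,p,y
E
python3 - <<'E'
from h import *
rep();arm.grab_frame("top");rep()
E
```

```text
t 5.0 sf [150.5 200.2] z 186.1 yaw -0.0 Ftool x,y(slider y,x),z [ 0.2 -0.3  1. ] M [ 0.26 -0.13 -0.  ] w 10.0 q6 -1.42
t 5.05 sf [150.5 200.2] z 186.1 yaw 0.0 Ftool x,y(slider y,x),z [0.6 1.  0.5] M [ 0.21 -0.1   0.02] w 10.0 q6 -1.42
```

Emit:
apply_moves(moves=[[0, -3, 0, 0], [0, -4, 0, 0], [0, -4, 0, 0], [0, -4, 0, 0], [0, -3, 0, 0]])

```text
t: 5.55
eef_pos: [0.5166, -0.1639, 0.1861]
ee_rot: [-3.142, -0.0, 1.779]
force: [0.7, -0.3, -0.4]
width: 0.0097
```

```bash
python3 - <<'E'
from h import *
rep();arm.grab_frame("top");rep()
E
```

```text
t 5.55 sf [132.  200.2] z 186.1 yaw -0.0 Ftool x,y(slider y,x),z [-0.5  0.6 -0.4] M [ 0.07 -0.41 -0.03] w 9.7 q6 -1.42
t 5.6 sf [131.6 200.1] z 186.1 yaw -0.0 Ftool x,y(slider y,x),z [-0.  -1.3  0.1] M [-0.03 -0.   -0.07] w 10.0 q6 -1.42
```

Emit:
apply_moves(moves=[[0, -5, 0, 0], [0, -6, 0, 0], [0, -6, 0, 0], [0, -6, 0, 0], [0, -5, 0, 0]])

```text
t: 6.1
eef_pos: [0.4891, -0.1698, 0.1861]
ee_rot: [-3.142, -0.0, 1.779]
force: [0.4, 0.2, -0.8]
width: 0.0098
```

```bash
python3 - <<'E'
from h import *
rep();arm.grab_frame("top");rep()
E
```

```text
t 6.1 sf [103.8 200.1] z 186.1 yaw -0.0 Ftool x,y(slider y,x),z [ 0.1  0.4 -0.8] M [ 0.04 -0.4  -0.  ] w 9.8 q6 -1.41
t 6.15 sf [103.1 200.2] z 186.1 yaw -0.0 Ftool x,y(slider y,x),z [-0.4 -2.4 -0.2] M [-0.11  0.17 -0.01] w 10.0 q6 -1.41
```

```bash
cat >> h.py <<'E'
RB=99.6
L=100*np.pi/2
def yawof(s):
    if s<-15: return 0.
    if s<15: return (s+15)**2/6000
    if s<L-15: return s/100
    if s<L+15: return np.pi/2-(L+15-s)**2/6000
    return np.pi/2
def pos(s):
    if s<0: b=np.array([100-s,200.])
    elif s<L: a=np.pi/2+s/100; b=np.array([100+100*np.cos(a),100+100*np.sin(a)])
    else: b=np.array([0,100-(s-L)])
    k=np.clip((min(s,L-s)+15)/30,0,1)*0.4
    y=yawof(s); return b+k*np.array([np.sin(y),-np.cos(y)])
def sof(p):
    if p[0]>=100: return 100-p[0]
    if p[1]<=100: return L+100-p[1]
    return 100*(np.arctan2(p[1]-100,p[0]-100)-np.pi/2)
def rows(ss,p,y,off=(0,0,0)):
    out=[]
    for s in ss:
        t=pos(s);t=t+np.array([off[0],off[1]]);ty=yawof(s)+off[2];d=t-p
        # tool x = slider y ; tool y = slider x
        out.append([round(float(-np.sin(y)*d[0]+np.cos(y)*d[1]),2),round(float(np.cos(y)*d[0]+np.sin(y)*d[1]),2),0,round(float(-(ty-y)),3)])
        p,y=t,ty
    return out
E
python3 - <<'E'
from h import *
s,p,y=rep();s0=sof(p);print(s0)
for r in rows(s0+np.array([4,8,12,16,20.]),np.array([103,200.2]),0): print(r)
E
```

```text
t 6.15 sf [103.1 200.2] z 186.1 yaw -0.0 Ftool x,y(slider y,x),z [-0.4 -2.4 -0.2] M [-0.11  0.17 -0.01] w 10.0 q6 -1.41
-3.1496142802749603
[-0.41, -3.84, 0, -0.042]
[0.0, -3.99, 0, -0.024]
[-0.06, -3.99, 0, -0.029]
[-0.11, -3.99, 0, -0.034]
[-0.11, -3.98, 0, -0.039]
```

Emit:
apply_moves(moves=[[-0.4, -3.8, 0, -0.04], [0, -4, 0, -0.024], [-0.1, -4, 0, -0.029], [-0.1, -4, 0, -0.034], [-0.1, -4, 0, -0.039]])

```text
t: 6.65
eef_pos: [0.4707, -0.1758, 0.1861]
ee_rot: [3.141, 0.0, 1.947]
force: [1.1, 1.0, -0.4]
width: 0.0097
```

```bash
cat > nx.py <<'E'
from h import *
import sys
st=float(sys.argv[1])
def dev(p,y):
    s=sof(p);t=pos(s);d=p-t;print("s",round(s,1),"lat(slider y)",round(-np.sin(yawof(s))*d[0]+np.cos(yawof(s))*d[1],2),"dyaw",round(y-yawof(s),3));return s
s,p,y=rep();dev(p,y);arm.grab_frame("top");s,p,y=rep();s0=dev(p,y)
for r in rows(s0+st*np.arange(1,6),p,y): print(r)
E
python3 nx.py 5
```

```text
t 6.65 sf [ 84.6 198.1] z 186.1 yaw 0.167 Ftool x,y(slider y,x),z [ 0.5  1.4 -0.4] M [ 0.16 -0.38 -0.05] w 9.7 q6 -1.23
s 15.6 lat(slider y) -0.29 dyaw 0.012
t 6.7 sf [ 84.  198.1] z 186.1 yaw 0.17 Ftool x,y(slider y,x),z [-0.8 -1.  -1. ] M [ 0.01 -0.06  0.02] w 9.9 q6 -1.23
s 16.2 lat(slider y) -0.19 dyaw 0.008
[0.11, -4.98, 0, -0.042]
[-0.12, -4.98, 0, -0.05]
[-0.12, -4.98, 0, -0.05]
[-0.12, -4.98, 0, -0.05]
[-0.12, -4.98, 0, -0.05]
```

Emit:
apply_moves(moves=[[0.1, -5, 0, -0.042], [-0.1, -5, 0, -0.05], [-0.1, -5, 0, -0.05], [-0.1, -5, 0, -0.05], [-0.1, -5, 0, -0.05]])

```text
t: 7.2
eef_pos: [0.4486, -0.1873, 0.1861]
ee_rot: [3.142, -0.0, 2.189]
force: [0.5, 0.3, -0.5]
width: 0.0098
```

```bash
python3 nx.py 5
```

```text
t 7.2 sf [ 60.6 191.4] z 186.1 yaw 0.409 Ftool x,y(slider y,x),z [-0.   0.6 -0.5] M [ 0.21 -0.31  0.01] w 9.8 q6 -0.96
s 40.7 lat(slider y) -0.06 dyaw 0.003
t 7.25 sf [ 60.  191.3] z 186.1 yaw 0.412 Ftool x,y(slider y,x),z [-0.  -1.4 -0.4] M [-0.18  0.05  0.03] w 9.7 q6 -0.96
s 41.3 lat(slider y) 0.1 dyaw -0.001
[-0.23, -4.98, 0, -0.051]
[-0.12, -4.98, 0, -0.05]
[-0.12, -4.98, 0, -0.05]
[-0.12, -4.98, 0, -0.05]
[-0.12, -4.98, 0, -0.05]
```

Emit:
apply_moves(moves=[[-0.2, -5, 0, -0.051], [-0.1, -5, 0, -0.05], [-0.1, -5, 0, -0.05], [-0.1, -5, 0, -0.05], [-0.1, -5, 0, -0.05]])

```text
t: 7.75
eef_pos: [0.4303, -0.2041, 0.1861]
ee_rot: [3.142, -0.0, 2.439]
force: [0.3, 0.0, 0.1]
width: 0.0099
```

```bash
python3 nx.py 5
```

```text
t 7.75 sf [ 39.2 178.8] z 186.1 yaw 0.659 Ftool x,y(slider y,x),z [-0.2  0.2  0.1] M [ 0.29 -0.3   0.02] w 9.9 q6 -0.67
s 65.7 lat(slider y) -0.12 dyaw 0.002
t 7.8 sf [ 38.7 178.5] z 186.1 yaw 0.662 Ftool x,y(slider y,x),z [ 0.3 -0.5 -0.1] M [-0.23  0.05 -0.01] w 10.2 q6 -0.67
s 66.3 lat(slider y) 0.0 dyaw -0.0
[-0.13, -4.98, 0, -0.05]
[-0.12, -4.98, 0, -0.05]
[-0.12, -4.98, 0, -0.05]
[-0.12, -4.98, 0, -0.05]
[-0.12, -4.98, 0, -0.05]
```

Emit:
apply_moves(moves=[[-0.1, -5, 0, -0.05], [-0.1, -5, 0, -0.05], [-0.1, -5, 0, -0.05], [-0.1, -5, 0, -0.05], [-0.1, -5, 0, -0.05]])

```text
t: 8.3
eef_pos: [0.4167, -0.2249, 0.1861]
ee_rot: [3.141, -0.0, 2.688]
force: [-0.2, 0.8, 0.8]
width: 0.0102
```

```bash
python3 nx.py 5
```

```text
t 8.3 sf [ 21.6 161.3] z 186.1 yaw 0.909 Ftool x,y(slider y,x),z [0.6 0.6 0.8] M [ 0.3  -0.21  0.02] w 10.2 q6 -0.38
s 90.8 lat(slider y) -0.09 dyaw 0.001
t 8.35 sf [ 21.2 160.9] z 186.1 yaw 0.912 Ftool x,y(slider y,x),z [-0.5 -1.  -1.7] M [-0.21  0.03  0.02] w 9.9 q6 -0.37
s 91.3 lat(slider y) -0.03 dyaw -0.001
[-0.1, -4.98, 0, -0.051]
[-0.12, -4.98, 0, -0.05]
[-0.12, -4.98, 0, -0.05]
[-0.12, -4.98, 0, -0.05]
[-0.12, -4.98, 0, -0.05]
```

Emit:
apply_moves(moves=[[-0.1, -5, 0, -0.051], [-0.1, -5, 0, -0.05], [-0.1, -5, 0, -0.05], [-0.1, -5, 0, -0.05], [-0.1, -5, 0, -0.05]])

```text
t: 8.85
eef_pos: [0.4086, -0.2484, 0.1861]
ee_rot: [3.141, -0.0, 2.939]
force: [0.2, 0.6, 0.4]
width: 0.0102
```

```bash
python3 nx.py 5
```

```text
t 8.85 sf [  8.8 139.9] z 186.1 yaw 1.159 Ftool x,y(slider y,x),z [-0.   0.6  0.4] M [ 0.48 -0.2   0.03] w 10.2 q6 -0.07
s 115.8 lat(slider y) -0.04 dyaw 0.001
t 8.9 sf [  8.6 139.5] z 186.1 yaw 1.162 Ftool x,y(slider y,x),z [ 0.6 -1.3  0.1] M [-0.21 -0.02 -0.04] w 10.1 q6 -0.07
s 116.3 lat(slider y) -0.05 dyaw -0.001
[-0.08, -4.98, 0, -0.051]
[-0.12, -4.98, 0, -0.05]
[-0.12, -4.98, 0, -0.05]
[-0.12, -4.98, 0, -0.05]
[-0.12, -4.98, 0, -0.05]
```

Emit:
apply_moves(moves=[[-0.1, -5, 0, -0.051], [-0.1, -5, 0, -0.05], [-0.1, -5, 0, -0.05], [-0.1, -5, 0, -0.05], [-0.1, -5, 0, -0.05]])

```text
t: 9.4
eef_pos: [0.4066, -0.2732, 0.1861]
ee_rot: [3.141, -0.0, -3.094]
force: [-0.3, 1.5, 0.5]
width: 0.0101
```

```bash
python3 nx.py 5
```

```text
t 9.4 sf [  1.7 116.1] z 186.1 yaw 1.409 Ftool x,y(slider y,x),z [0.2 1.6 0.5] M [ 0.5  -0.06 -0.02] w 10.1 q6 0.24
s 140.9 lat(slider y) 0.02 dyaw 0.001
t 9.45 sf [  1.6 115.6] z 186.1 yaw 1.413 Ftool x,y(slider y,x),z [-0.3 -1.1  0.1] M [-0.16  0.03  0.01] w 10.1 q6 0.24
s 141.4 lat(slider y) -0.01 dyaw -0.001
[-0.07, -4.98, 0, -0.048]
[-0.07, -4.99, 0, -0.039]
[-0.13, -4.99, 0, -0.03]
[-0.14, -4.99, 0, -0.022]
[-0.03, -5.0, 0, -0.014]
```

Emit:
apply_moves(moves=[[-0.1, -5, 0, -0.048], [-0.1, -5, 0, -0.039], [-0.1, -5, 0, -0.03], [-0.1, -5, 0, -0.022], [-0.1, -4, 0, -0.014]])

```text
t: 9.95
eef_pos: [0.41, -0.2969, 0.186]
ee_rot: [3.141, -0.0, -2.942]
force: [-0.7, 1.7, 0.6]
width: 0.01
```

```bash
python3 nx.py 3
```

```text
t 9.95 sf [ 0.2 92.2] z 186.0 yaw 1.562 Ftool x,y(slider y,x),z [0.3 1.8 0.6] M [0.64 0.1  0.02] w 10.0 q6 0.44
s 164.9 lat(slider y) -0.05 dyaw -0.001
t 10.0 sf [ 0.2 91.7] z 186.1 yaw 1.563 Ftool x,y(slider y,x),z [ 1.1 -0.6  0.7] M [-0.    0.01  0.04] w 9.9 q6 0.44
s 165.4 lat(slider y) -0.09 dyaw -0.0
[0.11, -3.0, 0, -0.006]
[0.03, -3.0, 0, -0.002]
[0.01, -3.0, 0, -0.0]
[-0.0, -3.0, 0, -0.0]
[-0.0, -3.0, 0, -0.0]
```

Emit:
apply_moves(moves=[[0.1, -4, 0, -0.006], [0, -4, 0, -0.002], [0, -3, 0, 0], [0, -2, 0, 0], [0, -1, 0, 0]])

```text
t: 10.5
eef_pos: [0.4137, -0.311, 0.1862]
ee_rot: [-3.141, 0.001, -2.932]
force: [4.3, 2.2, -1.8]
width: 0.0102
```

```bash
python3 nx.py 2; python3 - <<'E'
from h import *
i=arm.camera_info("wrist");p,d=arm.grab_frame("wrist")
np.savez(f"pics/w3.npz",p=p,d=d,R=i["R"],t=i["t"],fov=i["fov_y"],cx=i["cx"],cy=i["cy"]);cv2.imwrite("pics/w3.png",p[:,:,::-1])
E
```

```text
t 10.5 sf [ 0.8 77.6] z 186.2 yaw 1.572 Ftool x,y(slider y,x),z [-4.6  1.3 -1.8] M [ 0.84 -1.49  0.08] w 10.2 q6 0.47
s 179.5 lat(slider y) -0.81 dyaw 0.001
t 10.55 sf [ 0.7 77.5] z 186.2 yaw 1.572 Ftool x,y(slider y,x),z [-4.4 -0.  -1.2] M [ 0.6  -1.73  0.03] w 10.0 q6 0.47
s 179.6 lat(slider y) -0.73 dyaw 0.001
[0.73, -2.0, 0, 0.001]
[-0.0, -2.0, 0, -0.0]
[-0.0, -2.0, 0, -0.0]
[-0.0, -2.0, 0, -0.0]
[-0.0, -2.0, 0, -0.0]
```

View pics/w3.png

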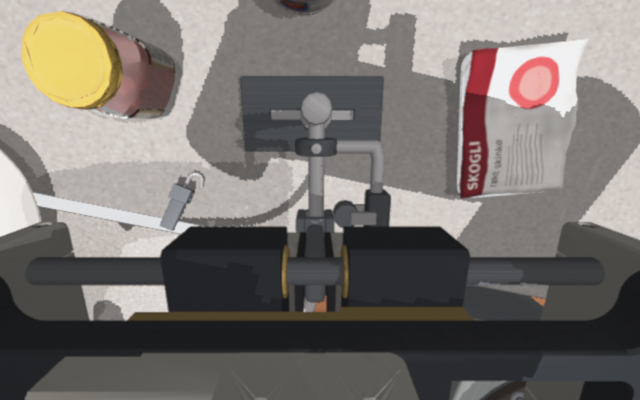

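The roller already presses sideways with 4.4 N, which matches a full 4 mm push-back, so the block's leading edge has entered under it. The picture shows the roller at (345,212) beside the block at (315,220), and the collar at (316,147). I continue gently.

Emit:
apply_moves(moves=[[0, -2, 0, 0], [0, -2, 0, 0], [0, -2, 0, 0], [0, -2, 0, 0], [0, -2, 0, 0]])

```text
t: 11.1
eef_pos: [0.415, -0.3208, 0.1862]
ee_rot: [-3.141, 0.0, -2.932]
force: [2.7, 2.1, 0.1]
width: 0.0099
```

```bash
python3 nx.py 2
```

```text
t 11.1 sf [ 0.  67.8] z 186.2 yaw 1.572 Ftool x,y(slider y,x),z [-3.1  1.5  0.1] M [ 0.79 -1.61  0.06] w 9.9 q6 0.49
s 189.3 lat(slider y) -0.02 dyaw 0.001
t 11.15 sf [ 0.1 67.5] z 186.2 yaw 1.572 Ftool x,y(slider y,x),z [-3.8 -0.9 -0.2] M [ 0.27 -1.65  0.07] w 10.1 q6 0.49
s 189.6 lat(slider y) -0.05 dyaw 0.001
[0.05, -2.0, 0, 0.001]
[-0.0, -2.0, 0, -0.0]
[-0.0, -2.0, 0, -0.0]
[-0.0, -2.0, 0, -0.0]
[-0.0, -2.0, 0, -0.0]
```

Emit:
apply_moves(moves=[[0, -2, 0, 0], [0, -2, 0, 0], [0, -2, 0, 0], [0, -2, 0, 0], [0, -2, 0, 0]])

```text
t: 11.65
eef_pos: [0.417, -0.3305, 0.1861]
ee_rot: [-3.142, 0.0, -2.932]
force: [3.5, 3.7, 1.6]
width: 0.0098
```

```bash
python3 nx.py 2
```

```text
t 11.65 sf [ 0.  57.8] z 186.1 yaw 1.572 Ftool x,y(slider y,x),z [-4.2  2.9  1.6] M [ 0.94 -1.59 -0.06] w 9.8 q6 0.51
s 199.2 lat(slider y) -0.01 dyaw 0.001
t 11.7 sf [ 0.  57.6] z 186.1 yaw 1.572 Ftool x,y(slider y,x),z [-4.3  0.2  0.2] M [ 0.35 -1.58 -0.07] w 10.1 q6 0.51
s 199.5 lat(slider y) -0.03 dyaw 0.001
[0.04, -2.0, 0, 0.001]
[-0.0, -2.0, 0, -0.0]
[-0.0, -2.0, 0, -0.0]
[-0.0, -2.0, 0, -0.0]
[-0.0, -2.0, 0, -0.0]
```

Emit:
apply_moves(moves=[[0, -1.5, 0, 0], [0, -1.5, 0, 0], [0, -1.5, 0, 0], [0, -1.5, 0, 0], [0, -1.5, 0, 0]])

```text
t: 12.2
eef_pos: [0.4186, -0.3378, 0.1861]
ee_rot: [-3.142, 0.0, -2.932]
force: [3.8, 3.4, 3.1]
width: 0.0098
```

```bash
python3 nx.py 2
```

```text
t 12.2 sf [ 0.  50.4] z 186.1 yaw 1.572 Ftool x,y(slider y,x),z [-4.4  2.6  3.1] M [ 0.97 -1.52 -0.08] w 9.8 q6 0.52
s 206.7 lat(slider y) -0.01 dyaw 0.001
t 12.25 sf [ 0.  50.2] z 186.1 yaw 1.572 Ftool x,y(slider y,x),z [-2.8  0.6  1.4] M [ 0.58 -1.54 -0.07] w 10.3 q6 0.52
s 206.9 lat(slider y) -0.01 dyaw 0.001
[0.01, -2.0, 0, 0.001]
[-0.0, -2.0, 0, -0.0]
[-0.0, -2.0, 0, -0.0]
[-0.0, -2.0, 0, -0.0]
[-0.0, -2.0, 0, -0.0]
```

Emit:
apply_moves(moves=[[0, -1, 0, 0], [0, -1, 0, 0], [0, -1, 0, 0], [0, -1, 0, 0], [0, -0.5, 0, 0]])

```text
t: 12.75
eef_pos: [0.4195, -0.3423, 0.1861]
ee_rot: [-3.141, 0.0, -2.932]
force: [3.6, 1.8, 1.7]
width: 0.0103
```

```bash
python3 nx.py 1
```

```text
t 12.75 sf [ 0.  45.8] z 186.1 yaw 1.572 Ftool x,y(slider y,x),z [-3.9  1.   1.7] M [ 0.64 -1.55 -0.03] w 10.3 q6 0.53
s 211.3 lat(slider y) -0.02 dyaw 0.001
t 12.8 sf [ 0.  45.7] z 186.1 yaw 1.572 Ftool x,y(slider y,x),z [-4.8 -0.1  1.8] M [ 0.39 -1.62 -0.09] w 9.6 q6 0.53
s 211.3 lat(slider y) -0.02 dyaw 0.001
[0.02, -1.0, 0, 0.001]
[-0.0, -1.0, 0, -0.0]
[-0.0, -1.0, 0, -0.0]
[-0.0, -1.0, 0, -0.0]
[-0.0, -1.0, 0, -0.0]
```

Emit:
apply_moves(moves=[[0, -0.7, 0, 0], [0, -0.7, 0, 0], [0, -0.6, 0, 0], [0, 0, 0, 0]])

```text
t: 13.2
eef_pos: [0.4199, -0.3443, 0.1861]
ee_rot: [-3.141, 0.0, -2.932]
force: [4.6, -1.1, 0.8]
width: 0.0098
```

```bash
python3 nx.py 1
```

```text
t 13.2 sf [-0.  43.7] z 186.1 yaw 1.572 Ftool x,y(slider y,x),z [-4.3 -2.   0.8] M [-0.25 -1.57 -0.1 ] w 9.8 q6 0.54
s 213.3 lat(slider y) 0.01 dyaw 0.001
t 13.25 sf [-0.  43.7] z 186.1 yaw 1.572 Ftool x,y(slider y,x),z [-4.1 -0.8  1.2] M [-0.31 -1.63 -0.04] w 9.7 q6 0.54
s 213.4 lat(slider y) 0.04 dyaw 0.001
[-0.04, -1.0, 0, 0.001]
[-0.0, -1.0, 0, -0.0]
[-0.0, -1.0, 0, -0.0]
[-0.0, -1.0, 0, -0.0]
[-0.0, -1.0, 0, -0.0]
```

Emit:
apply_moves(moves=[[0, -0.5, 0, 0], [0, -0.5, 0, 0], [0, -0.5, 0, 0], [0, 0, 0, 0]])

```text
t: 13.65
eef_pos: [0.4202, -0.3457, 0.1861]
ee_rot: [-3.141, -0.0, -2.932]
force: [3.6, -1.5, 1.6]
width: 0.0097
```

```bash
python3 nx.py 1
```

```text
t 13.65 sf [-0.  42.3] z 186.1 yaw 1.572 Ftool x,y(slider y,x),z [-3.2 -2.2  1.6] M [-0.56 -1.51  0.  ] w 9.7 q6 0.54
s 214.8 lat(slider y) 0.05 dyaw 0.001
t 13.7 sf [-0.  42.3] z 186.1 yaw 1.572 Ftool x,y(slider y,x),z [-3.5 -2.   1. ] M [-0.65 -1.48 -0.06] w 10.0 q6 0.54
s 214.8 lat(slider y) 0.04 dyaw 0.001
[-0.04, -1.0, 0, 0.001]
[-0.0, -1.0, 0, -0.0]
[-0.0, -1.0, 0, -0.0]
[-0.0, -1.0, 0, -0.0]
[-0.0, -1.0, 0, -0.0]
```

Emit:
apply_moves(moves=[[0, -0.5, 0, 0], [0, -0.5, 0, 0], [0, -0.5, 0, 0], [0, 0, 0, 0]])

```text
t: 14.1
eef_pos: [0.4204, -0.3471, 0.1861]
ee_rot: [-3.142, -0.0, -2.932]
force: [2.7, -1.3, 2.8]
width: 0.0098
```

```bash
python3 nx.py 1
```

```text
t 14.1 sf [-0.1 41. ] z 186.1 yaw 1.572 Ftool x,y(slider y,x),z [-2.3 -1.8  2.8] M [-0.55 -1.22 -0.01] w 9.8 q6 0.54
s 216.1 lat(slider y) 0.14 dyaw 0.001
t 14.15 sf [-0.1 40.9] z 186.1 yaw 1.572 Ftool x,y(slider y,x),z [-2.1 -1.4  1.8] M [-0.55 -1.23  0.01] w 9.9 q6 0.54
s 216.1 lat(slider y) 0.14 dyaw 0.001
[-0.14, -1.0, 0, 0.001]
[-0.0, -1.0, 0, -0.0]
[-0.0, -1.0, 0, -0.0]
[-0.0, -1.0, 0, -0.0]
[-0.0, -1.0, 0, -0.0]
```

Emit:
apply_moves(moves=[[0, -0.4, 0, 0], [0, -0.4, 0, 0], [0, -0.4, 0, 0], [0, 0, 0, 0]])

```text
t: 14.55
eef_pos: [0.4203, -0.3478, 0.186]
ee_rot: [3.141, -0.001, -2.932]
force: [1.2, 1.8, 4.7]
width: 0.01
```

```bash
python3 nx.py 1
```

```text
t 14.55 sf [-0.4 40.3] z 186.0 yaw 1.572 Ftool x,y(slider y,x),z [-1.6  1.5  4.7] M [ 0.98 -0.38  0.04] w 10.0 q6 0.54
s 216.8 lat(slider y) 0.39 dyaw 0.001
t 14.6 sf [-0.4 40.3] z 186.0 yaw 1.572 Ftool x,y(slider y,x),z [-0.8  2.1  4. ] M [ 1.05 -0.34 -0.04] w 9.9 q6 0.54
s 216.8 lat(slider y) 0.4 dyaw 0.001
[-0.4, -1.0, 0, 0.001]
[-0.0, -1.0, 0, -0.0]
[-0.0, -1.0, 0, -0.0]
[-0.0, -1.0, 0, -0.0]
[-0.0, -1.0, 0, -0.0]
```

Emit:
apply_moves(moves=[[0, -0.4, -0.4, 0], [0, -0.3, 0, 0], [0, 0, 0, 0]])

```text
t: 14.9
eef_pos: [0.4202, -0.3485, 0.1861]
ee_rot: [3.14, -0.001, -2.932]
force: [-0.5, 2.6, 3.4]
width: 0.0099
```

```bash
python3 nx.py 1;python3 - <<'E'
from h import *
rep()
for n in["wrist","scene","top"]:
    i=arm.camera_info(n);p,d=arm.grab_frame(n)
    np.savez(f"pics/{n}4.npz",p=p,d=d,R=i["R"],t=i["t"],fov=i["fov_y"],cx=i["cx"],cy=i["cy"]);cv2.imwrite(f"pics/{n}4.png",p[:,:,::-1])
a=cv2.imread("pics/wrist4.png")[120:270,220:440];cv2.imwrite("pics/w4c.png",cv2.resize(a,None,fx=3.6,fy=3.6,interpolation=cv2.INTER_CUBIC))
a=cv2.imread("pics/scene4.png")[180:325,250:410];cv2.imwrite("pics/s4c.png",cv2.resize(a,None,fx=4,fy=4,interpolation=cv2.INTER_CUBIC))
E
```

```text
t 14.9 sf [-0.6 39.6] z 186.1 yaw 1.572 Ftool x,y(slider y,x),z [-0.1  2.6  3.4] M [ 1.12  0.29 -0.05] w 9.9 q6 0.54
s 217.5 lat(slider y) 0.64 dyaw 0.001
t 14.95 sf [-0.6 39.6] z 186.0 yaw 1.572 Ftool x,y(slider y,x),z [0.1 2.4 3. ] M [1.15 0.37 0.01] w 10.2 q6 0.54
s 217.5 lat(slider y) 0.61 dyaw 0.001
[-0.61, -1.0, 0, 0.001]
[-0.0, -1.0, 0, -0.0]
[-0.0, -1.0, 0, -0.0]
[-0.0, -1.0, 0, -0.0]
[-0.0, -1.0, 0, -0.0]
t 14.95 sf [-0.6 39.6] z 186.0 yaw 1.572 Ftool x,y(slider y,x),z [0.1 2.4 3. ] M [1.15 0.37 0.01] w 10.2 q6 0.54
```

View pics/w4c.png

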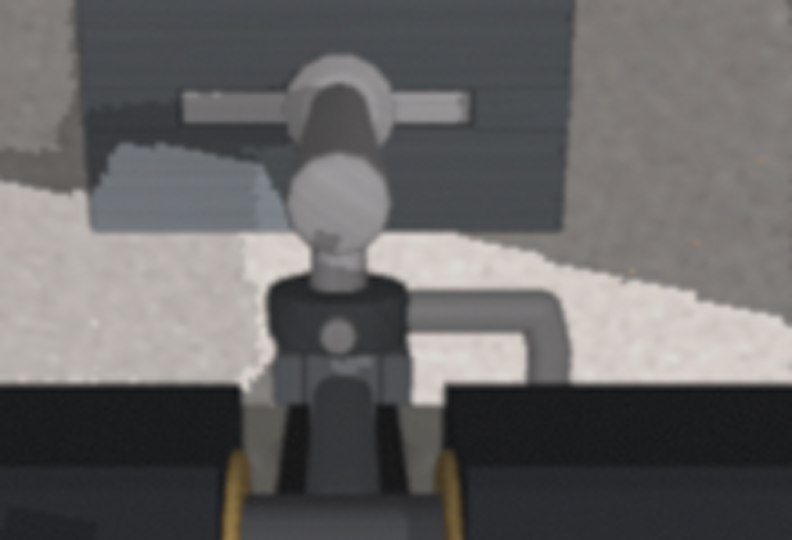

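View pics/s4c.png

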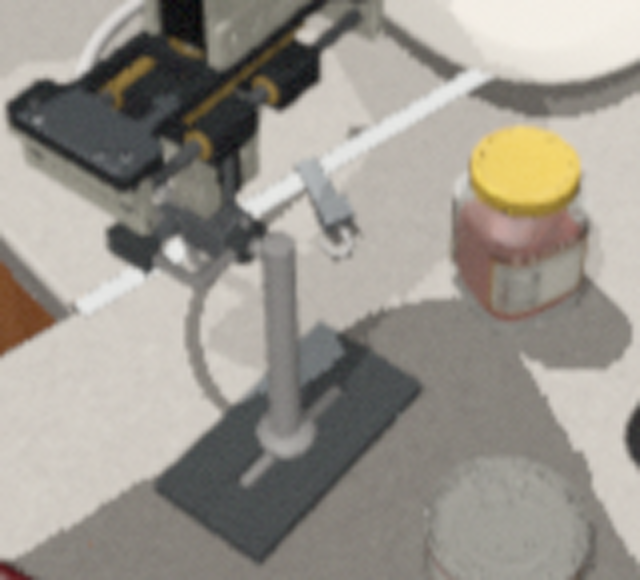

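The block is flush with the collar (crop, row ~355) and the side load from the roller has gone from 4.4 to about 0 N, so it has dropped in. I ease off and release.

Emit:
apply_moves(moves=[[0, 0.4, -0.4, 0], [0, 0.2, -0.3, 0], [0, 0, 0, 0]])

```text
t: 15.4
eef_pos: [0.4207, -0.3483, 0.1869]
ee_rot: [-3.142, -0.0, -2.932]
force: [-0.1, 1.1, -1.1]
width: 0.0099
```

```bash
python3 nx.py 1
```

```text
t 15.4 sf [-0.  39.6] z 186.9 yaw 1.572 Ftool x,y(slider y,x),z [-0.1  1.1 -1.1] M [0.08 0.02 0.03] w 9.9 q6 0.54
s 217.4 lat(slider y) 0.04 dyaw 0.001
t 15.45 sf [-0.1 39.6] z 187.0 yaw 1.572 Ftool x,y(slider y,x),z [ 0.5 -0.1 -1.7] M [ 0.1  -0.04 -0.05] w 9.9 q6 0.54
s 217.4 lat(slider y) 0.05 dyaw 0.001
[-0.05, -1.0, 0, 0.001]
[-0.0, -1.0, 0, -0.0]
[-0.0, -1.0, 0, -0.0]
[-0.0, -1.0, 0, -0.0]
[-0.0, -1.0, 0, -0.0]
```

Emit:
apply_moves(moves=[[0, 0, 0.2, 0], [0, 0, 0, 0], [0, 0, 0, 0], [0, 0, 0, 0], [0, 0, 0, 0]], jaw=40)

```text
t: 15.95
eef_pos: [0.4208, -0.3483, 0.1871]
ee_rot: [-3.141, 0.0, -2.932]
force: [-0.1, -0.7, -0.8]
width: 0.0389
```

Emit:
apply_moves(moves=[[0, 0, -15, 0], [0, 0, -20, 0], [0, 0, -25, 0], [0, 0, -25, 0], [0, 0, -25, 0]])

```text
t: 16.45
eef_pos: [0.4206, -0.3482, 0.298]
ee_rot: [-3.142, 0.0, -2.932]
force: [0.6, 0.0, -0.2]
width: 0.04
```

Emit:
apply_moves(moves=[[0, 25, -10, 0], [0, 35, 0, 0], [0, 35, 0, 0], [0, 30, 0, 0], [0, 0, 0, 0]])

```text
t: 16.95
eef_pos: [0.394, -0.2238, 0.3077]
ee_rot: [-3.142, 0.002, -2.929]
force: [0.2, -0.8, 1.3]
width: 0.04
```

```bash
python3 - <<'E'
from h import *
rep()
for n in["wrist","scene","top"]:
    i=arm.camera_info(n);p,d=arm.grab_frame(n)
    np.savez(f"pics/{n}5.npz",p=p,d=d,R=i["R"],t=i["t"],fov=i["fov_y"],cx=i["cx"],cy=i["cy"]);cv2.imwrite(f"pics/{n}5.png",p[:,:,::-1])
a=cv2.imread("pics/wrist5.png");cv2.imwrite("pics/w5c.png",a)
a=cv2.imread("pics/scene5.png")[180:325,250:410];cv2.imwrite("pics/s5c.png",cv2.resize(a,None,fx=4,fy=4,interpolation=cv2.INTER_CUBIC))
c=np.load("pics/wrist5.npz");P=pts(c);d=c["d"]
q=np.stack([(P[...,0]*1000-P0[0])*np.cos(TH)+(P[...,1]*1000-P0[1])*np.sin(TH),-(P[...,0]*1000-P0[0])*np.sin(TH)+(P[...,1]*1000-P0[1])*np.cos(TH)],-1)
t=(d>0)&(P[...,2]>.214)&(P[...,2]<.235)&(abs(q[...,0])<25)&(q[...,1]>0)&(q[...,1]<90)
print(t.sum(),np.median(q[t],0) if t.any() else "",cv2.minAreaRect(q[t].astype(np.float32)) if t.any() else "",P[t][:,2].mean() if t.any() else "")
E
```

```text
t 16.95 sf [ -0.4 167. ] z 307.7 yaw 1.574 Ftool x,y(slider y,x),z [-0.  -0.8  1.3] M [ 0.02 -0.07  0.02] w 40.0 q6 0.29
461 [ 0.34166815 42.66268671] ((0.025745868682861328, 42.640350341796875), (23.649028778076172, 9.833136558532715), 89.64324188232422) 0.22123354253628794
```

View pics/w5c.png

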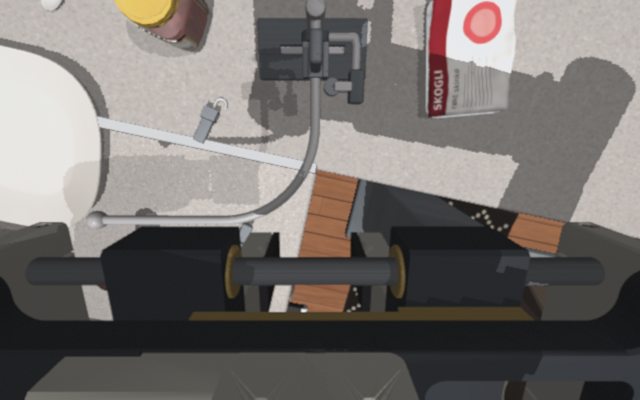

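View pics/s5c.png

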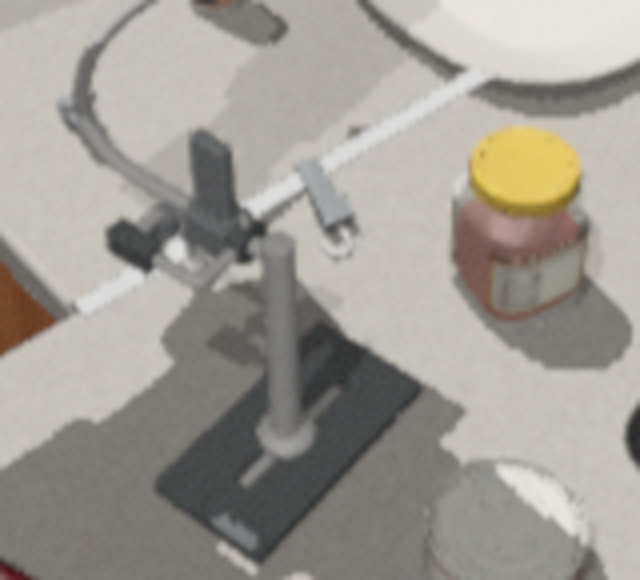

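```bash
python3 - <<'E'
from h import *
for f in["wrist5","top5","top0","w3"]:
    c=np.load(f"pics/{f}.npz");P=pts(c);d=c["d"]
    X=P[...,0]*1000-P0[0];Y=P[...,1]*1000-P0[1];a=X*np.cos(TH)+Y*np.sin(TH);b=-X*np.sin(TH)+Y*np.cos(TH);z=P[...,2]*1000
    m=(d>0)&(a>-32)&(a<-6.5)&(b>50)&(b<80)&(z>160)&(z<185)
    print(f,m.sum())
    if m.sum(): print(" z pct",np.percentile(z[m],[5,50,95]).round(1),"a",np.percentile(a[m],[2,50,98]).round(1),"b",np.percentile(b[m],[2,50,98]).round(1))
    mm=m&(z>165)&(a>-26); 
    if mm.sum(): print("  a max",np.sort(a[mm])[-6:].round(1),"b range",b[mm].min().round(1),b[mm].max().round(1))
a=cv2.imread("pics/wrist5.png")[10:120,250:380];cv2.imwrite("pics/w5d.png",cv2.resize(a,None,fx=5.4,fy=5.4,interpolation=cv2.INTER_CUBIC))
E
```

```text
wrist5 415
 z pct [164.6 168.7 172.3] a [-31.8 -17.3  -7.1] b [51.3 64.7 74.5]
  a max [-7. -7. -7. -7. -7. -7.] b range 50.3 72.7
top5 72
 z pct [164.4 168.6 172. ] a [-31.2 -16.8  -7.5] b [51.6 64.2 71.6]
  a max [-8.9 -8.7 -8.2 -7.8 -7.3 -6.8] b range 50.3 72.2
top0 61
 z pct [164.8 168.  172. ] a [-31.3 -18.5  -9.2] b [58.6 65.2 71.6]
  a max [-11.2 -10.7 -10.1  -9.6  -9.1  -8.7] b range 57.8 72.3
w3 840
 z pct [162.1 168.1 172.1] a [-31.8 -19.4  -7. ] b [52.9 63.9 71.9]
  a max [-7.  -7.  -7.  -7.  -7.  -6.5] b range 56.9 73.9
```

View pics/w5d.png

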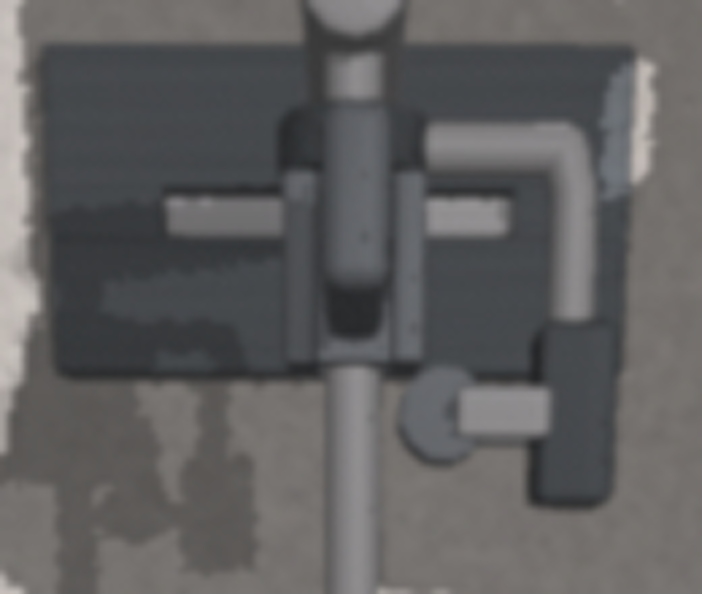

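```bash
python3 - <<'E'
from h import *
rep();print(arm.job_done())
E
```

```text
t 17.1 sf [1.000e-01 1.646e+02] z 307.3 yaw 1.573 Ftool x,y(slider y,x),z [-0.3 -0.4 -0.4] M [-0.   -0.03  0.01] w 40.1 q6 0.3
the job is handed in; nothing more can be done
None
```

I gripped the slider by its tab, slid it round the bend turned with the rod, took it past the roller to the collar, let go and backed away. The job was handed in at about 17 s; the interface gives no verdict.

**Forces:** the forces I read at the wrist between moves stayed under about 5 N. The roller's side load rose to 4.4 N and fell to about 0 once the slider reached the collar. Resistance along the rod at the collar was about 2.5 N.

**Last checks:**
- **Slider:** its tab is at y ≈ 42.6 mm in the stand's frame, under the 61.5 mm limit. It sits on the rod's line, square to the rod, and its top is at 221 mm, as when it hung free at the start.
- **Roller:** the close-up shows it behind the block, reaching in past the block's side line. I judged this from the picture; I could not read the catch itself.
- **Robot:** about 120 mm clear of the slider, at rest, touching nothing. I saw nothing of the jars or tin having moved, but I did not measure that.

**One reading that disagreed:** just before release the gripper's y was 39.6 mm, about 3 mm less than the tab's 42.6 mm seen afterwards. The pads had probably slipped a little along the tab during the final push. It does not affect the result.

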